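# Load a die and index it under the bench press

## Robot

A 6-joint arm with a two-finger parallel gripper is mounted at the origin on the work surface. World frame = base frame: x ahead of the robot, y to its left, z up, the work surface at z = 0. Lengths are in m, angles in rad, forces in N, time in s.
With the tool pointing down it reaches from about 0.425 to 0.95 m from the base axis. Payload 3.5 kg.
Tool frame: the origin (TCP) lies at the centre of the arm's flange, where the gripper is bolted on; the fingertips stand 173 mm ahead of it and the grasp point (between the pads) lies 155 mm ahead of it; y points along the fingers, x is the direction in which the jaws open and shut, and the axes are right-handed (so a half turn about y gives the same grasp; the last joint's range is limited). The gripper opens to 85 mm and grips with 20 to 120 N. Pads are 22 mm wide; open, the fingers measure 114 mm over their backs; the gripper's body (76 mm by 85 mm) begins 54 mm behind the grasp point. The pads swing forward as they close: fully open they stand 13 mm farther back than shut.
Start: joints at [-1.256, 0.286, 1.577, -0, 1.279, -0.15], TCP at [0.303, -0.603, 0.405] pointing down, gripper open.
Joint ranges: [-2.77, 2.77], [-0.9, 2.22], [0.21, 2.48], [-1.53, 4.67], [0.24, 2.81], [-2.84, 2.84]. Speed limits (rad/s): [2.79, 2.79, 3.14, 3.14, 3.14, 3.14].

## Interface

Orientations are given as a 3x3 rotation matrix whose columns are the frame's x, y, z axes.
In Python, from bench import arm gives the robot as it stands. The module is installed in compiled form; this text tells all that it offers.
- The arm moves only by the tool play_rows, never from a script. Its argument "increments" is a list of rows, each a list of 5 numbers: the shift along the tool's x, y, z in cm, then the turn about the tool's y in degrees, then the opening in per cent of the stroke, from 0 (shut) to 100 (fully open). In form: [[x, y, z, spin, fingers], ...]. A call has 1 to 5 rows; each row is the pose to reach, as a shift and turn from the pose commanded when the call began, along the tool's axes at that moment; what a row does not reach only later rows make up. A row lasts 1/10 s, in which the tool goes at most 50 mm and 8.59 degrees, less where a joint would pass 70% of its speed; a pose out of reach is approached as far as the arm can. A call with a gripper value outside its range is refused whole. The fingers move at their own pace and stop on an object; "squeeze" is the grip in N (left out, the last holds). Time passes only in rows, so rows that repeat a pose let the fingers close. It gives the time, the measured TCP pose, the force and the opening at its end, in the units of the state.
- arm.state(): the state, without advancing time (a new reading comes with each control period).
- arm.grab_frame(name): name is "scene" or "top"; returns a dict with "image" (384x512x3 uint8, blue, green, red), "range_z" (384x512 float32, m along the optical axis (not along the pixel's ray), 0 where there is no reading), "K" (3x3 intrinsics, pixels), "world_to_cam" (4x4, takes a point from world to camera coordinates). Camera axes: x right, y down, z forward; pixel columns grow to the right and rows downward; lengths in m; the calibration is good to about 2 mm. A picture is of the moment at which its call begins.
- arm.hand_in(): hands the job in, once; it reports no verdict.
Trained networks look in the newest picture that a camera, given by its name, has taken for a name from the list of things; names that differ only in an ending like _2 or _b are one class to them, and where a whole thing is asked for, a point or a joint stands for the part that bears it (a point fixed in the world has none). Each returns a list of dicts, best first, with "conf" (0 to 1); they miss things now and then, are a little off and sometimes report something else, mostly with a low value. They report only what shows in the picture. A call takes as long as a camera call. They do not tell look-alikes from the thing itself.
- arm.boxes_of(camera, thing): "location" ([column, row] in pixels, amid what is visible of it).
- arm.masks_of(camera, thing): "pixels" (384x512 bool, what is visible of it) and "location" ([column, row] in pixels, amid what is visible of it).
- arm.place_of(camera, thing): "location" ([column, row] in pixels: a listed point, or the origin of a listed thing).
The state is a dict: "clock": time; "joint_pos": joint angles; "dq": joint speeds; "tau": joint torques, N m; "tool_pos": TCP position; "tool_rot": TCP orientation; "wrist_force": force on the tool from outside, world axes, zero at the start; "wrist_torque": the same for the moment, N m; "width": opening from 0.0 (shut) to 1.0 (fully open).
Only numpy, scipy, OpenCV 4.12 (cv2) and the standard library are available. Lean on these libraries where they do the work, as an engineer would, in place of code of your own. Each camera call takes 0.05 s, during which the arm holds its last target. There are 200 camera calls.

## Task

Lay the rectangular brass die flat in the tray of the press carrier, dome up, then push the carrier along its rails under the press bridge until it clicks into the first station, the one right below the ram (not the second one beyond it). Once it sits there, throw the locking lever at the end of the slide all the way over, away from the robot. Leave the other dies and the steel dish where they are.

Things in the scene. Friction and masses are not known exactly. Their poses are not given: they have to be found in the camera images.
- die: the rectangular brass die: block 36 (its x) x 60 (its y) x 20 mm high with a low dome 26 mm across and 5 mm high on top, about 370 g; origin at the centre of its underside, z up through the dome. It starts on the bench among two other brass dies.
- round_die: bystander: round brass die, 44 mm across, 20 mm high plus the same dome; origin at the centre of its underside
- hex_die: bystander: six-sided brass die, 46 mm across corners, 20 mm high plus the same dome; origin at the centre of its underside
- dish: bystander: shallow steel dish, 84 mm across, 25 mm high; origin at the centre of its underside
- press_slide: fixed press slide: grey base 200 (x) x 500 (y) x 12 mm, two rails along y (tops at 28 mm). Origin: centre of its underside; y runs along the rails from loading end to locking lever, x away from the robot. The press bridge spans the rails at y = +60 mm: 60 mm long in y, 200 wide in x, inner leg faces at x = +-76, underside 80 mm above the bench, beam top 112, cylinder (54 wide) to 176
- carrier (a joint): travel of the aluminium carrier along the slide's +y, m. 0 = back stop at the loading end (starts at 0 to 0.04); first station's notch 0.160 (tray right below the ram), second 0.225, end stop 0.235. A sprung ball drops into each notch: push it over a hump 8 mm before the notch centre (5 to 9 N) and it centres itself; a like hump follows 8 mm after
- tray (a point): centre of the floor of the carrier's tray, 38 mm above the bench; axes as the slide's. Tray inside 52 (slide's x) x 76 mm (slide's y): the die's long side lies along the rails with 8 mm to spare all round; lips 8 mm thick rise 6 mm above the floor. Carrier plate 110 (x) x 100 mm (y), centred on the tray
- post_top (a point): centre of the top of the carrier's push post: upright plate 40 (slide's x) x 12 (slide's y) mm, its top 88 mm above the bench, 115 mm behind the tray centre (towards the slide's -y), on a tail bar 34 mm wide with its top at 38 mm. The post stays clear of the bridge when the tray is below the ram
- ram_nose (a point): underside of the ram nose (20 mm across) below the bridge, 72 mm above the bench, in the middle of the first station: 14 mm below it the flat die's shoulders pass, 9 mm below it the dome
- lock_lever (a joint): angle of the locking lever, rad: near 0 = open, leaning 0.5 rad towards the robot (slide's -x); 1.0 = locked, leaning 0.5 rad away from the robot (slide's +x); stays where it is left, takes about 1 N at its ball
- lock_lever_tip (a point): centre of the lever's black ball (26 mm across), on a 10 mm rod 80 mm from the hinge. The hinge lies along the slide's y at slide x = 0, y = +215 mm, 34 mm above the bench, on a grey block 70 (x) x 50 (y) mm whose top is 37 mm above the bench
Mind the look-alikes: they are no part of the job. What is shaped like the die but green or turquoise is not meant.

How it is judged:
On the way, in this order (a step that is already met when the one before it is completed fails the run):
1. the rectangular die lies flat in the carrier's tray, dome up (x of die in the frame of tray between -0.012 and 0.012 m and y of die in the frame of tray between -0.012 and 0.012 m and z of die in the frame of tray below 0.003 m and angle between die's own z axis and vertical below 0.06 rad), for 0.2 s.
2. the carrier sits in the first station, within 4 mm of its notch centre (value of joint carrier between 0.156 and 0.164 m), for 0.3 s.
3. then the locking lever is thrown over (value of joint lock_lever above 0.85 rad), for 0.2 s.
At the end, for the whole second after the job is handed in: The rectangular die lies flat (within 0.06 rad and 3 mm of the tray floor), dome up, within 12 mm of the tray centre along each axis; the carrier rests in the first station, 0.156 to 0.164 m along; the locking lever is past 0.85 rad (all of step 1 and all of step 2 and velocity of joint carrier between -0.01 and 0.01 m/s and value of joint lock_lever above 0.85 rad); the robot touches nothing.
It fails at once if another die or the dish is shifted by more than 30 mm (distance of any of round_die, hex_die, dish from where it was at the start of the episode above 0.03 m).
It also fails if it takes over 58 s, if anything falls off the work surface, if the arm or the gripper's body presses on something with over 40 N, if the wrist force passes 120 N, or if a joint passes its speed limit or range.

## Working session

There is one attempt and no reset: what is moved stays moved. The work goes in short steps, Python scripts to look and compute and a tool call to move; the robot and the scene stay as the last step left them, time stands still between calls to the robot, and variables do not carry over. Pictures are saved under pics/ and viewed, about 8 in all and at most 12, crops included, and the job is handed in when it is done.

Besides the shell and the picture viewer there is one more tool, called after "Emit:" by a JSON object that holds its "op" and its "data", one argument or row to a line. play_rows: Moves the arm, as the interface text tells. Its arguments: {"type":"object","properties":{"increments":{"type":"array"},"squeeze":{"type":"number"}},"required":["increments"]}

```bash
mkdir -p pics
cat > h.py <<'E'
import numpy as np, cv2
from bench import arm
np.set_printoptions(precision=4,suppress=True)
def w(f,px,z=None):
    K=f["K"];T=np.linalg.inv(f["world_to_cam"]);u,v=px
    r=T[:3,:3]@(np.linalg.inv(K)@[u,v,1.0]);o=T[:3,3]
    if z is not None: return o+r*(z-o[2])/r[2]
    d=f["range_z"][int(round(v)),int(round(u))]; return o+r*d
def cloud(f):
    K=f["K"];T=np.linalg.inv(f["world_to_cam"]);v,u=np.mgrid[:384,:512]
    p=np.stack([u,v,np.ones_like(u)],-1)@np.linalg.inv(K).T*f["range_z"][...,None]
    return p@T[:3,:3].T+T[:3,3]
E
python3 - <<'E'
from h import *
s=arm.state();print(s["clock"],s["tool_pos"],s["tool_rot"],s["width"])
ims=[]
for c in("scene","top"):
    f=arm.grab_frame(c);ims.append(f["image"]);cv2.imwrite(f"pics/{c}0.png",f["image"])
    print(c,np.linalg.inv(f["world_to_cam"])[:3,3])
    for t in("die","round_die","hex_die","dish"):
        for d in arm.place_of(c,t)[:4]: print(t,round(d["conf"],2),d["location"],w(f,d["location"],0.0))
    for t,z in(("tray",.038),("post_top",.088),("lock_lever_tip",.104),("ram_nose",.072),("press_slide",0)):
        for d in arm.place_of(c,t)[:2]: print(t,round(d["conf"],2),d["location"],w(f,d["location"],z))
E
```

```text
0.0 [ 0.3025 -0.6031  0.4033] [[ 0.4482 -0.0007  0.8939]
 [-0.8939  0.0023  0.4482]
 [-0.0023 -1.      0.0003]] 0.9988456020954947
scene [1.0311 0.5052 0.5838]
die 0.8 [187.1, 194.9] [ 0.5585 -0.3296  0.    ]
die 0.79 [156.5, 209.9] [ 0.6707 -0.3178  0.    ]
die 0.72 [259.4, 188.7] [ 0.3632 -0.2086  0.    ]
round_die 0.43 [222.4, 183.8] [ 0.4336 -0.3121  0.    ]
dish 0.8 [138.6, 195.5] [ 0.673  -0.4254  0.    ]
tray 0.91 [258.9, 225.3] [ 0.532  -0.0277  0.038 ]
post_top 0.72 [225.7, 191.3] [ 0.5416 -0.1509  0.088 ]
lock_lever_tip 0.56 [371.1, 249.7] [0.4749 0.253  0.104 ]
ram_nose 0.76 [299.2, 239.5] [0.5306 0.1065 0.072 ]
press_slide 0.55 [282.6, 247.3] [0.515  0.0434 0.    ]
top [ 0.4461 -0.0406  1.1057]
die 0.86 [354.2, 180.5] [ 0.5621 -0.3243  0.    ]
die 0.84 [345.3, 137.8] [ 0.6722 -0.3024  0.    ]
die 0.73 [304.0, 254.5] [ 0.3742 -0.1953  0.    ]
die 0.72 [349.6, 230.3] [ 0.4354 -0.3112  0.    ]
round_die 0.74 [346.7, 232.8] [ 0.4291 -0.3037  0.    ]
hex_die 0.83 [393.5, 207.9] [ 0.4929 -0.4245  0.    ]
dish 0.64 [392.2, 138.6] [ 0.6717 -0.4243  0.    ]
tray 0.89 [236.5, 189.4] [ 0.5333 -0.025   0.038 ]
post_top 0.56 [286.3, 182.5] [ 0.5465 -0.1417  0.088 ]
lock_lever_tip 0.68 [106.1, 208.8] [0.4813 0.2673 0.104 ]
ram_nose 0.88 [177.7, 190.2] [0.5274 0.1124 0.072 ]
press_slide 0.92 [206.8, 189.7] [0.535  0.0502 0.    ]
```

View pics/top0.png

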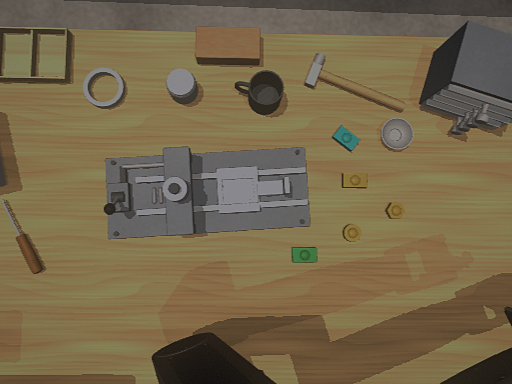

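View pics/scene0.png

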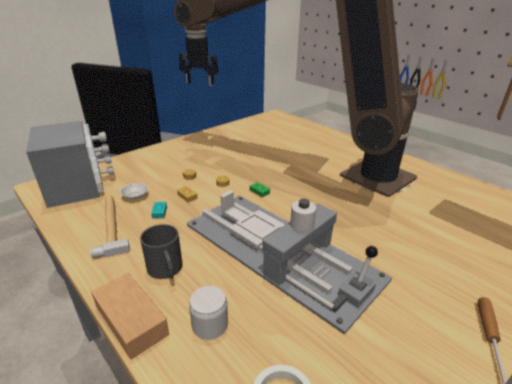

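The top view shows three rectangular candidates: brass (354,180), turquoise (345,138) and green (304,254). The round die is at (351,233), the hex die at (396,210) and the dish at (397,134). By the description I choose the brass one at (354,180).

Run:
```python
from h import *
f=arm.grab_frame("top");P=cloud(f);im=f["image"]
cv2.imwrite("pics/crop.png",cv2.resize(im[110:275,280:420],None,fx=4,fy=4,interpolation=cv2.INTER_CUBIC)[:600])
for m in arm.masks_of("top","die")[:4]:
    u,v=m["location"]
    if abs(u-354)+abs(v-180)>15: continue
    M=m["pixels"]; p=P[M]; p=p[p[:,2]>.013]
    r=cv2.minAreaRect((p[:,:2]*1000).astype(np.float32));print("die",m["conf"],M.sum(),r,np.median(p,0),p[:,2].max(), cv2.boxPoints(r))
for m in arm.masks_of("top","press_slide")[:1]:
    p=P[m["pixels"]];q=p[(p[:,2]>.006)&(p[:,2]<.018)]
    r=cv2.minAreaRect((q[:,:2]*1000).astype(np.float32));print("slide",m["conf"],r)
# general: base-level points near slide
R=(P[...,0]>.38)&(P[...,0]<.68)&(P[...,1]>-.23)&(P[...,1]<.33)
q=P[R&(P[...,2]>.007)&(P[...,2]<.12)]
r=cv2.minAreaRect((q[:,:2]*1000).astype(np.float32));print("slide2",r)
q=P[R&(P[...,2]>.105)&(P[...,2]<.116)];print("beam",cv2.minAreaRect((q[:,:2]*1000).astype(np.float32)))
q=P[R&(P[...,2]>.165)];print("cyl",cv2.minAreaRect((q[:,:2]*1000).astype(np.float32)))
q=P[R&(P[...,2]>.08)&(P[...,2]<.094)&(P[...,1]<0)];print("post",len(q),cv2.minAreaRect((q[:,:2]*1000).astype(np.float32)))
q=P[R&(P[...,2]>.07)&(P[...,1]>.2)];print("ball",len(q),np.median(q,0),q.max(0),q.min(0))
for c in ("top",):
  for t in("carrier","lock_lever"):
    for m in arm.masks_of(c,t)[:1]:
      p=P[m["pixels"]];p=p[(p[:,2]>.03)&(p[:,2]<.05)];print(t,m["conf"],cv2.minAreaRect((p[:,:2]*1000).astype(np.float32)))
```

```text
die 0.95 392 ((520.9462280273438, -192.70262145996094), (50.62226486206055, 335.2573547363281), 17.60659408569336) [ 0.5612 -0.3196  0.02  ] 1.1057412862795482 [[ 446.1165  -40.5825]
 [ 547.5251 -360.135 ]
 [ 595.7759 -344.8228]
 [ 494.3674  -25.2703]]
slide 0.96 ((528.7037963867188, 46.23954772949219), (200.23471069335938, 500.7390441894531), 4.090057849884033)
slide2 ((504.287109375, 39.724609375), (264.8338623046875, 515.4147338867188), 2.150405168533325)
beam ((519.583251953125, 173.55697631835938), (199.9278564453125, 196.4041748046875), 4.062484264373779)
cyl ((498.0329284667969, 37.41770935058594), (183.2396240234375, 39.250885009765625), 68.44283294677734)
post 92 ((541.8449096679688, -143.32943725585938), (39.82976531982422, 12.095519065856934), 4.224863529205322)
ball 130 [0.4826 0.256  0.1152] [0.5032 0.2695 0.1234] [0.4695 0.2449 0.07  ]
carrier 0.91 ((535.9161376953125, -58.30790710449219), (110.35157012939453, 159.5623016357422), 3.677363157272339)
lock_lever 0.47 ((502.9696350097656, 263.9930114746094), (2.570643663406372, 20.78250503540039), 65.6371841430664)
```

View pics/crop.png

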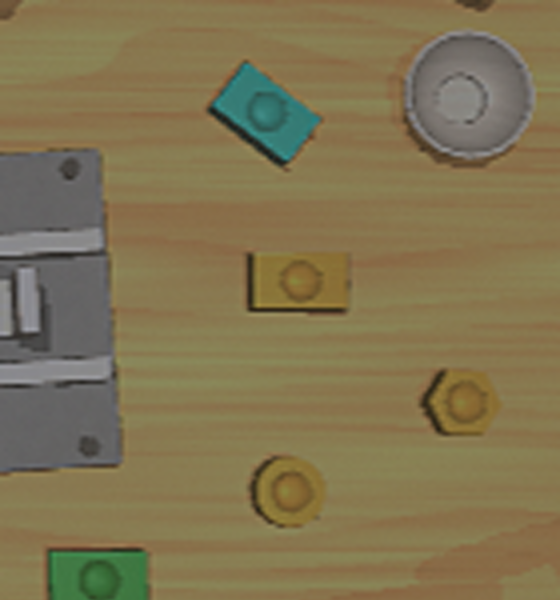

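The crop confirms the choice: a rectangular brass die with a dome at crop (300,282), which is top pixel (355,180). It is distinct from the turquoise and green ones.

```bash
cat >> h.py <<'E'
def go(xyz,yaw=None):
    "increments (cm, deg) from measured pose to the TCP target; yaw = world azimuth (deg) of tool x"
    s=arm.state();R=s["tool_rot"];d=R.T@(np.array(xyz)-s["tool_pos"])*100
    a=np.degrees(np.arctan2(R[1,0],R[0,0]))
    sp=0 if yaw is None else -((yaw-a+180)%360-180)
    print("t",round(s["clock"],2),"pos",s["tool_pos"],"az",round(a,2),"F",s["wrist_force"],"w",round(s["width"],3)," INC",d,"spin",round(sp,2))
SL=np.array([.5287,.0462]);A=np.radians(4.1);SX=np.array([np.cos(A),np.sin(A)]);SY=np.array([-np.sin(A),np.cos(A)])
def sl(x,y,z): return np.r_[SL+x*SX+y*SY,z]
E
python3 - <<'E'
from h import *
f=arm.grab_frame("top");P=cloud(f)
for m in arm.masks_of("top","die")[:4]:
    u,v=m["location"]
    if abs(u-354)+abs(v-180)>15: continue
    p=P[m["pixels"]]; p=p[(p[:,2]>.016)&(p[:,2]<.03)]
    print(cv2.minAreaRect((p[:,:2]*1000).astype(np.float32)),np.mean(p,0),p[:,2].max())
go([.561,-.321,.28],0)
print(sl(0,-.0749,.038))
E
```

```text
((561.5200805664062, -320.2005920410156), (35.57987594604492, 59.36792755126953), 0.36126744747161865) [ 0.5623 -0.3203  0.0204] 0.02957454966611972
t 1.35 pos [ 0.3026 -0.6034  0.4047] az -63.37 F [-0.5437 -0.8343  0.3352] w 1.002  INC [-13.6578  12.4729  35.7558] spin -63.37
[ 0.5341 -0.0285  0.038 ]
```

Emit:
{"op": "play_rows", "data": {
  "increments": [
    [-1.7,0,4.5,-8,80],
    [-3.4,0,9,-16,80],
    [-5.1,0,13.5,-24,80],
    [-6.8,0,18,-32,80],
    [-8.5,0,22,-40,80]
  ],
  "squeeze": 50
}}

```text
clock: 1.85
tool_pos: [0.4624, -0.427, 0.405]
tool_rot: [[0.92, 0.001, 0.391], [-0.391, -0.0, 0.92], [0.001, -1.0, -0.0]]
wrist_force: [0.7, -0.7, -0.5]
width: 0.8
```

```bash
python3 -c "
from h import *
go([.5615,-.3202,.26],0.36)"
```

```text
t 1.85 pos [ 0.4624 -0.427   0.405 ] az -23.02 F [ 0.7173 -0.7284 -0.5184] w 0.8  INC [ 4.936  14.4978 13.7092] spin -23.38
```

Emit:
{"op": "play_rows", "data": {
  "increments": [
    [1.5,2,4,-8,80],
    [3,5,8,-16,80],
    [4.9,9,12,-23.4,80],
    [4.9,12.5,13.7,-23.4,80],
    [4.9,14.5,13.7,-23.4,80]
  ]
}}

```text
clock: 2.35
tool_pos: [0.5611, -0.3186, 0.2552]
tool_rot: [[1.0, -0.005, -0.005], [0.005, 0.005, 1.0], [-0.005, -1.0, 0.005]]
wrist_force: [0.1, 0.0, 0.6]
width: 0.8
```

Run:
```python
from h import *
go([.5615,-.3202,.178],0.36)
f=arm.grab_frame("scene");cv2.imwrite("pics/s1.png",cv2.resize(f["image"][90:240,110:310],None,fx=4,fy=4,interpolation=cv2.INTER_CUBIC))
```

```text
t 2.35 pos [ 0.5611 -0.3186  0.2552] az 0.27 F [0.1352 0.0093 0.5881] w 0.8  INC [ 0.078   7.7146 -0.2016] spin -0.09
```

View pics/s1.png

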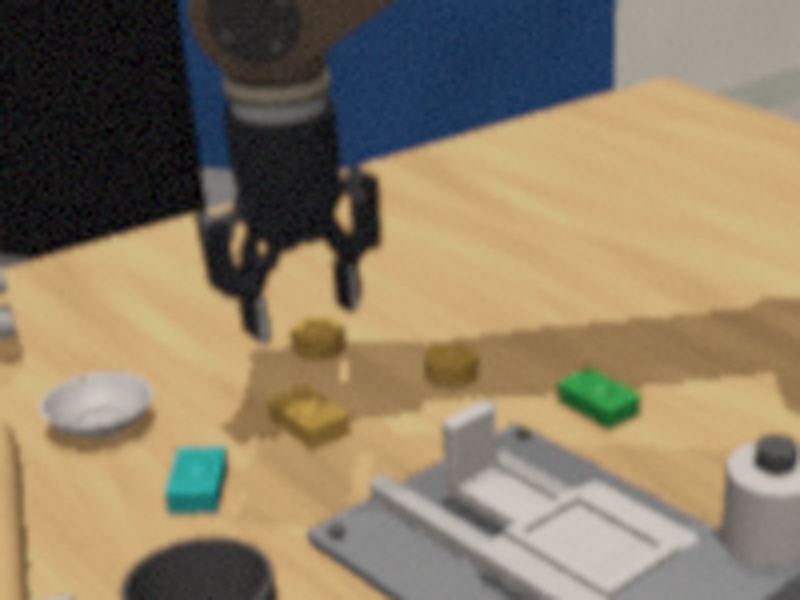

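The gripper is above the brass die, which sits at crop (310,413), with its jaws straddling it. Clear to descend.

Emit:
{"op": "play_rows", "data": {
  "increments": [
    [0,3,-0.1,0,70],
    [0,5.5,-0.1,0,70],
    [0,7,-0.1,0,70],
    [0,7.6,-0.1,0,70],
    [0,7.6,-0.1,0,70]
  ]
}}

```text
clock: 2.9
tool_pos: [0.5604, -0.3238, 0.1836]
tool_rot: [[1.0, -0.0, -0.0], [0.0, 0.0, 1.0], [-0.0, -1.0, 0.0]]
wrist_force: [-0.8, 0.4, -0.1]
width: 0.703
```

Emit:
{"op": "play_rows", "data": {
  "increments": [
    [0,0,0,0,10],
    [0,0,0,0,10],
    [0,0,0,0,10],
    [0,0,0,0,10],
    [0,0,0,0,10]
  ]
}}

```text
clock: 3.4
tool_pos: [0.5614, -0.3241, 0.1861]
tool_rot: [[1.0, 0.004, -0.001], [0.001, -0.003, 1.0], [0.004, -1.0, -0.003]]
wrist_force: [0.0, 0.3, 5.6]
width: 0.4
```

Emit:
{"op": "play_rows", "data": {
  "increments": [
    [0,-1,0,0,10],
    [0,-3,0,0,10],
    [0,-6,0,0,10],
    [0,-9,0,0,10],
    [0,-9,0,0,10]
  ]
}}

```text
clock: 3.9
tool_pos: [0.5614, -0.3241, 0.2783]
tool_rot: [[1.0, 0.006, -0.001], [0.001, -0.005, 1.0], [0.006, -1.0, -0.005]]
wrist_force: [0.7, -1.2, -2.6]
width: 0.4
```

Run:
```python
from h import *
go(sl(0,-.0749,.275),4.1)
f=arm.grab_frame("scene");P=cloud(f);cv2.imwrite("pics/s2.png",cv2.resize(f["image"][90:240,110:310],None,fx=4,fy=4,interpolation=cv2.INTER_CUBIC))
```

```text
t 3.9 pos [ 0.5614 -0.3241  0.2783] az 0.05 F [ 0.7112 -1.1618 -2.5796] w 0.4  INC [-2.7109  0.1573 29.5626] spin -4.05
```

View pics/s2.png

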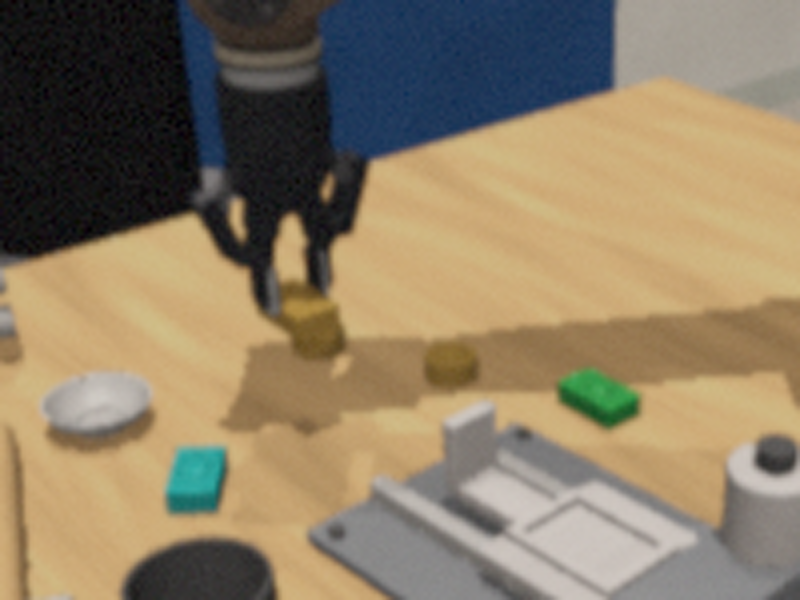

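The die is lifted at crop (310,310); the other dies have not moved. It looks slightly pitched, so I'll check that with the depth before placing. The path crosses the post, so I'll raise first.

Emit:
{"op": "play_rows", "data": {
  "increments": [
    [0,-2,1,0,10],
    [-0.5,-4,4,-1,10],
    [-1,-4,8,-2,10],
    [-1.5,-4,12,-3,10],
    [-2,-4,16,-4,10]
  ]
}}

```text
clock: 4.45
tool_pos: [0.5389, -0.1617, 0.3104]
tool_rot: [[0.998, -0.005, -0.07], [0.07, 0.003, 0.998], [-0.005, -1.0, 0.003]]
wrist_force: [0.6, 0.9, -3.5]
width: 0.401
```

Emit:
{"op": "play_rows", "data": {
  "increments": [
    [-0.3,0,3.5,0,10],
    [-0.9,0,7,0,10],
    [-1.4,0,10,0,10],
    [-1.5,0,12,0,10],
    [-1.5,0,12.5,0,10]
  ]
}}

```text
clock: 4.95
tool_pos: [0.5149, -0.0376, 0.3104]
tool_rot: [[0.997, -0.006, -0.073], [0.073, 0.002, 0.997], [-0.006, -1.0, 0.003]]
wrist_force: [-0.2, -0.1, -3.7]
width: 0.4
```

Run:
```python
from h import *
go(sl(0,-.0788,.25),4.1)
f=arm.grab_frame("scene");P=cloud(f);im=f["image"];cv2.imwrite("pics/s3.png",cv2.resize(im[90:290,160:360],None,fx=3,fy=3,interpolation=cv2.INTER_CUBIC))
hsv=cv2.cvtColor(im,cv2.COLOR_BGR2HSV)
for m in arm.masks_of("scene","die"):
    M=m["pixels"];p=P[M];p=p[p[:,2]>.08]
    if len(p)>40:
        print(m["conf"],len(p),p.min(0),p.max(0),p.mean(0))
        # normals by local clusters: top (horizontal) face and side
        best=None;rng=np.random.default_rng(0)
        for _ in range(500):
            a,b,c=p[rng.choice(len(p),3,False)];n=np.cross(b-a,c-a);L=np.linalg.norm(n)
            if L<1e-6: continue
            n/=L;n*=np.sign(n[2]) or 1
            if n[2]<.8: continue
            k=(abs((p-a)@n)<.0015).sum()
            if best is None or k>best[0]: best=(k,n,a)
        k=abs((p-best[2])@best[1])<.0015;q=p[k];U=np.linalg.svd(q-q.mean(0))[2][2];print("plane",best[0],U*np.sign(U[2]),q.mean(0))
```

```text
t 4.95 pos [ 0.5149 -0.0376  0.3104] az 4.17 F [-0.2192 -0.0982 -3.7146] w 0.4  INC [2.0086 6.0322 0.3635] spin 0.07
0.64 176 [ 0.4989 -0.0436  0.1275] [ 0.5324 -0.0032  0.1509] [ 0.5187 -0.0159  0.1406]
plane 71 [-0.0469  0.2474  0.9678] [ 0.5155 -0.0176  0.1451]
```

View pics/s3.png

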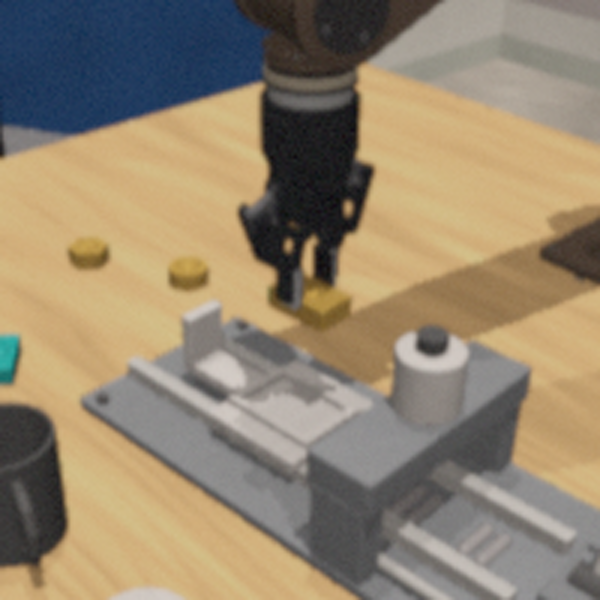

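The die hangs pitched forward by about 14°, over a spot 2 cm robot-side of the tray, because I counted one lateral step twice. I'll shift across, then lower. It should level itself about the jaw axis once its front edge touches the floor.

Emit:
{"op": "play_rows", "data": {
  "increments": [
    [1,0,0.2,0,10],
    [2,2,0.4,0,10],
    [2,4,0.4,0,10],
    [2,5.5,0.4,0,10],
    [2,5.5,0.4,0,10]
  ]
}}

```text
clock: 5.55
tool_pos: [0.5356, -0.0349, 0.2555]
tool_rot: [[0.998, -0.006, -0.069], [0.069, 0.002, 0.998], [-0.006, -1.0, 0.002]]
wrist_force: [0.1, 0.1, -4.1]
width: 0.398
```

Run:
```python
from h import *
go(sl(0,-.0788,.224),4.1)
f=arm.grab_frame("top");P=cloud(f);cv2.imwrite("pics/t4.png",cv2.resize(f["image"][130:250,160:320],None,fx=5,fy=5,interpolation=cv2.INTER_CUBIC))
for c in("scene","top"):
  if c=="scene": f=arm.grab_frame(c);P=cloud(f)
  for t in("tray","post_top"):
    for d in arm.place_of(c,t)[:1]:print(c,t,d["conf"],w(f,d["location"],.038 if t=="tray" else .088)) if c=="scene" else 0
  for m in (arm.masks_of(c,"die") if c=="scene" else []):
    p=P[m["pixels"]];p=p[(p[:,2]>.05)&(p[:,1]>-.2)]
    if len(p)>30: q=(p[:,:2]-SL)@np.c_[SX,SY];print(m["conf"],len(p),"slide xy",q.min(0),q.max(0),"z",p[:,2].min(),p[:,2].max())
```

```text
t 5.55 pos [ 0.5356 -0.0349  0.2555] az 3.97 F [ 0.064   0.057  -4.1427] w 0.398  INC [-0.085   3.1537  0.2503] spin -0.13
scene tray 0.87 [ 0.5257 -0.0198  0.038 ]
scene post_top 0.68 [ 0.5593 -0.1352  0.088 ]
0.77 252 slide xy [-0.0184 -0.1082] [0.534  0.4219] z 0.07185658743820045 0.5837828543096154
```

Emit:
{"op": "play_rows", "data": {
  "increments": [
    [-0.1,0.6,0.2,0,10],
    [-0.1,1.2,0.2,0,10],
    [-0.1,1.8,0.2,0,10],
    [-0.1,2.2,0.2,0,10],
    [-0.1,2.5,0.2,0,10]
  ]
}}

```text
clock: 6.4
tool_pos: [0.535, -0.0324, 0.2329]
tool_rot: [[0.998, -0.001, -0.07], [0.07, 0.0, 0.998], [-0.001, -1.0, 0.0]]
wrist_force: [0.6, 0.1, -4.2]
width: 0.403
```

Emit:
{"op": "play_rows", "data": {
  "increments": [
    [0,0.15,0,0,10],
    [0,0.3,0,0,10],
    [0,0.4,0,0,10],
    [0,0.5,0,0,10],
    [0,0.5,0,0,10]
  ]
}}

```text
clock: 6.9
tool_pos: [0.5352, -0.0325, 0.2287]
tool_rot: [[0.998, 0.0, -0.07], [0.07, 0.0, 0.998], [0.0, -1.0, 0.0]]
wrist_force: [0.3, 0.3, -4.4]
width: 0.404
```

Run:
```python
from h import *
go(sl(0,-.0788,.224),4.1)
f=arm.grab_frame("scene");cv2.imwrite("pics/s5.png",cv2.resize(f["image"][150:270,180:340],None,fx=5,fy=5,interpolation=cv2.INTER_CUBIC))
```

```text
t 6.9 pos [ 0.5352 -0.0325  0.2287] az 4.03 F [ 0.3264  0.257  -4.3978] w 0.404  INC [-0.0829  0.4732  0.0163] spin -0.07
```

View pics/s5.png

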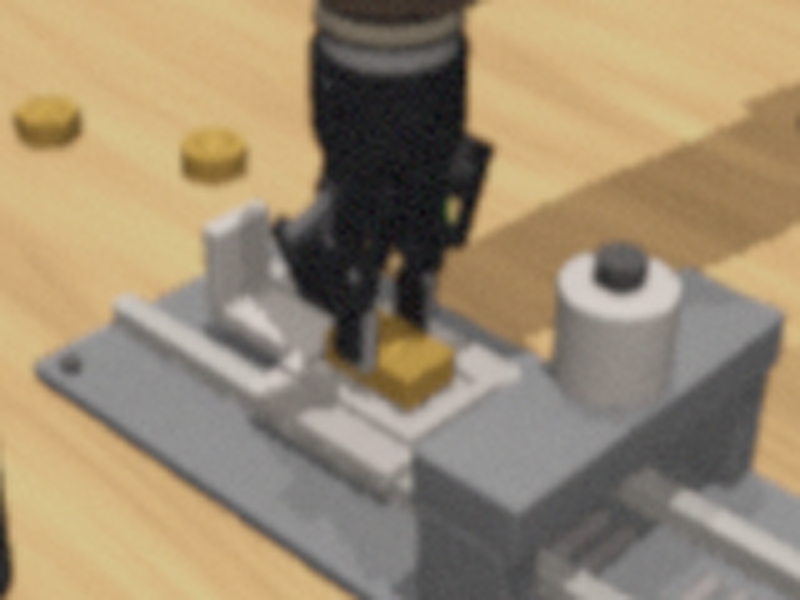

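The die is centred over the tray at crop (395,360) and inside the lips. The force shows no contact yet, so I'll keep lowering gently.

Emit:
{"op": "play_rows", "data": {
  "increments": [
    [-0.1,0.1,0,0,10],
    [-0.1,0.2,0,0,10],
    [-0.1,0.3,0,0,10],
    [-0.1,0.4,0,0,10],
    [-0.1,0.4,0,0,10]
  ]
}}

```text
clock: 7.45
tool_pos: [0.5341, -0.0325, 0.2245]
tool_rot: [[0.998, -0.0, -0.07], [0.07, 0.0, 0.998], [-0.0, -1.0, 0.0]]
wrist_force: [0.4, -0.1, -3.9]
width: 0.402
```

Emit:
{"op": "play_rows", "data": {
  "increments": [
    [0,0.1,0,0,10],
    [0,0.2,0,0,10],
    [0,0.2,0,0,10]
  ]
}}

```text
clock: 7.75
tool_pos: [0.5345, -0.0327, 0.2241]
tool_rot: [[0.998, -0.001, -0.071], [0.071, -0.0, 0.998], [-0.001, -1.0, -0.0]]
wrist_force: [-5.0, -0.3, 5.4]
width: 0.398
```

Contact at the expected height, so I'll release and rise.

Emit:
{"op": "play_rows", "data": {
  "increments": [
    [0,0,0,0,50],
    [0,0,0,0,60],
    [0,0,0,0,65],
    [0,-0.5,0,0,65],
    [0,-2.5,0,0,65]
  ]
}}

```text
clock: 8.25
tool_pos: [0.5332, -0.0324, 0.246]
tool_rot: [[0.998, -0.005, -0.07], [0.07, 0.001, 0.998], [-0.005, -1.0, 0.002]]
wrist_force: [0.5, -0.6, 0.0]
width: 0.652
```

Emit:
{"op": "play_rows", "data": {
  "increments": [
    [0,-3,0,0,65],
    [0,-6,-1,8,65],
    [0,-9,-5,16,65],
    [0,-9,-9,24,65],
    [0,-9,-12,32,65]
  ]
}}

```text
clock: 8.75
tool_pos: [0.543, -0.1542, 0.3403]
tool_rot: [[0.88, 0.004, 0.474], [-0.474, -0.002, 0.88], [0.005, -1.0, -0.0]]
wrist_force: [0.5, -0.3, -0.7]
width: 0.646
```

```bash
cat > chk.py <<'E'
from h import *
import sys
n=sys.argv[1];f=arm.grab_frame("top");P=cloud(f)
Q=np.dstack([(P[...,:2]-SL)@np.c_[SX,SY],P[...,2]])
q=Q[(abs(Q[...,0])<.03)&(Q[...,1]<.0)&(Q[...,2]>.08)&(Q[...,2]<.094)]
if len(q)>20: print("post",len(q),cv2.minAreaRect((q[:,:2]*1000).astype(np.float32)))
for m in arm.masks_of("top","die")[:5]:
    p=Q[m["pixels"]];p=p[(p[:,2]>.045)&(p[:,2]<.075)&(abs(p[:,0])<.05)&(p[:,1]<.1)]
    if len(p)<60: continue
    print("die",m["conf"],cv2.minAreaRect((p[:,:2]*1000).astype(np.float32)))
    k=np.abs(p[:,2]-np.median(p[:,2]))<.003;q=p[k];c,*_=np.linalg.lstsq(np.c_[q[:,:2]-q[:,:2].mean(0),np.ones(len(q))],q[:,2],rcond=None);print("tilt,z",c,p[:,2].max())
for c in ("round_die","hex_die","dish"):
    for d in arm.place_of("top",c)[:1]: print(c,d["conf"],w(f,d["location"],0))
cv2.imwrite(f"pics/{n}.png",cv2.resize(f["image"][120:270,90:330],None,fx=3,fy=3,interpolation=cv2.INTER_CUBIC))
E
python3 chk.py t6; python3 -c "
from h import *
go(sl(0,-.1899,.30),4.1-90)"
```

```text
die 0.62 ((-1.2751445770263672, -76.21842193603516), (59.9152717590332, 36.31382751464844), 89.3371353149414)
tilt,z [-0.0103 -0.0036  0.0579] 0.06623120699116325
round_die 0.81 [ 0.4304 -0.3124  0.    ]
hex_die 0.82 [ 0.4894 -0.4213  0.    ]
dish 0.79 [ 0.6802 -0.4294  0.    ]
t 9.0 pos [ 0.5424 -0.152   0.3375] az -27.92 F [-0.2064  0.2359  0.234 ] w 0.648  INC [-0.4204  3.7542  0.7642] spin 57.98
```

View pics/t6.png

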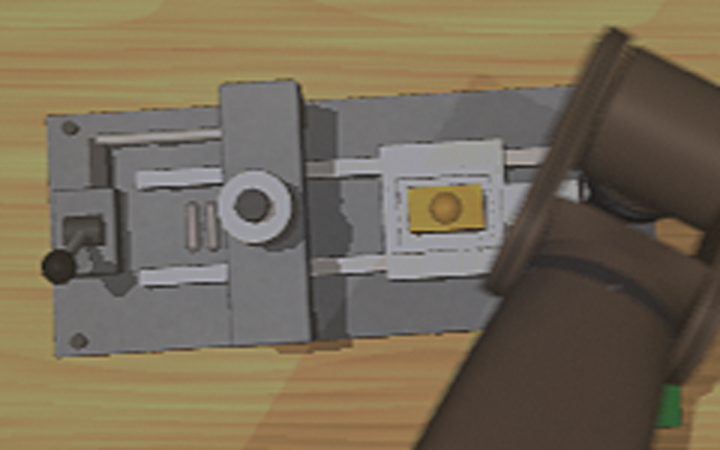

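The die lies flat and centred in the tray at crop (446,207): offset about 1 mm, tilt about 0.01. Next I'll turn the jaws along the rails and take the push post from above.

Emit:
{"op": "play_rows", "data": {
  "increments": [
    [-0.2,0,0.4,8,65],
    [-0.4,0,0.8,16,65],
    [-0.4,0,0.8,24,65],
    [-0.4,0,0.8,32,65],
    [-0.4,0,0.8,40,65]
  ]
}}

```text
clock: 9.5
tool_pos: [0.5427, -0.1417, 0.3374]
tool_rot: [[0.373, -0.001, 0.928], [-0.928, 0.001, 0.373], [-0.001, -1.0, -0.0]]
wrist_force: [-0.6, -0.5, -0.0]
width: 0.648
```

Emit:
{"op": "play_rows", "data": {
  "increments": [
    [0,0,0,8,50],
    [0,1,0,16,50],
    [0,3,0,18,50],
    [0,4,0,18,50],
    [0,4,0,18,50]
  ]
}}

```text
clock: 10.0
tool_pos: [0.5421, -0.142, 0.2955]
tool_rot: [[0.073, -0.004, 0.997], [-0.997, 0.002, 0.073], [-0.002, -1.0, -0.004]]
wrist_force: [0.8, 1.1, 0.2]
width: 0.5
```

```bash
python3 -c "
from h import *
go(sl(0,-.1899,.231),4.1-90)"
```

```text
t 10.0 pos [ 0.5421 -0.142   0.2955] az -85.81 F [0.8198 1.0503 0.2386] w 0.5  INC [0.1374 6.4517 0.0338] spin 0.09
```

Emit:
{"op": "play_rows", "data": {
  "increments": [
    [0.1,2,0,0,50],
    [0.1,4,0,0,50],
    [0.1,5.5,0,0,50],
    [0.1,6.4,0,0,50],
    [0.1,6.4,0,0,50]
  ]
}}

```text
clock: 10.5
tool_pos: [0.5425, -0.144, 0.2325]
tool_rot: [[0.071, -0.002, 0.997], [-0.997, 0.001, 0.071], [-0.001, -1.0, -0.002]]
wrist_force: [-0.2, 0.9, 0.3]
width: 0.502
```

Emit:
{"op": "play_rows", "data": {
  "increments": [
    [0,0,0,0,30],
    [0,0,0,0,15],
    [0,0,0,0,5],
    [0,0,0,0,5],
    [0,0,0,0,5]
  ],
  "squeeze": 25
}}

```text
clock: 11.0
tool_pos: [0.5434, -0.1445, 0.2349]
tool_rot: [[0.07, 0.002, 0.998], [-0.998, -0.001, 0.07], [0.001, -1.0, 0.002]]
wrist_force: [-0.3, -0.4, 5.1]
width: 0.138
```

```bash
python3 -c "
from h import *
go(sl(0,-.055,.231),4.1-90)"
```

```text
t 11.0 pos [ 0.5434 -0.1445  0.2349] az -85.97 F [-0.2632 -0.3881  5.0746] w 0.138  INC [-13.629    0.3801  -0.1167] spin -0.07
```

The post is gripped (opening 11.7 mm). Sliding the carrier smoothly.

Emit:
{"op": "play_rows", "data": {
  "increments": [
    [-0.5,0,0,0,5],
    [-1.5,0,0,0,5],
    [-3,0,0,0,5],
    [-4.5,0,0,0,5],
    [-6,0,0,0,5]
  ]
}}

```text
clock: 11.5
tool_pos: [0.5391, -0.084, 0.2349]
tool_rot: [[0.07, 0.002, 0.998], [-0.998, -0.001, 0.07], [0.001, -1.0, 0.002]]
wrist_force: [-1.1, -1.0, 6.1]
width: 0.133
```

Emit:
{"op": "play_rows", "data": {
  "increments": [
    [-1.5,0,0,0,5],
    [-3,0,0,0,5],
    [-4,0,0,0,5],
    [-5,0,0,0,5],
    [-5.5,0,0,0,5]
  ]
}}

```text
clock: 12.0
tool_pos: [0.5351, -0.0286, 0.2349]
tool_rot: [[0.071, 0.002, 0.997], [-0.997, -0.0, 0.071], [0.001, -1.0, 0.002]]
wrist_force: [-0.2, -0.4, 6.2]
width: 0.136
```

```bash
python3 -c "
from h import *
go(sl(0,-.055,.233),4.1-90)"
```

```text
t 12.0 pos [ 0.5351 -0.0286  0.2349] az -85.92 F [-0.2179 -0.4253  6.1845] w 0.136  INC [-2.0104  0.19   -0.1079] spin -0.02
```

Emit:
{"op": "play_rows", "data": {
  "increments": [
    [-0.5,0,0,0,5],
    [-1,0,0,0,5],
    [-1.5,0,0,0,5],
    [-1.9,0,0,0,5],
    [-2,0,0,0,5]
  ]
}}

```text
clock: 12.5
tool_pos: [0.5337, -0.0088, 0.2349]
tool_rot: [[0.071, 0.002, 0.997], [-0.997, 0.0, 0.071], [-0.0, -1.0, 0.002]]
wrist_force: [-1.6, -0.3, 7.9]
width: 0.129
```

Emit:
{"op": "play_rows", "data": {
  "increments": [
    [0,0,0,0,5],
    [0,0,0,0,5]
  ]
}}

```text
clock: 12.7
tool_pos: [0.5337, -0.0089, 0.2349]
tool_rot: [[0.07, 0.002, 0.998], [-0.998, 0.001, 0.07], [-0.001, -1.0, 0.002]]
wrist_force: [-1.7, 1.8, 7.3]
width: 0.133
```

```bash
python3 -c "
from h import *
go(sl(0,-.055,.233),4.1-90)"; python3 chk.py t7
```

```text
t 12.7 pos [ 0.5337 -0.0089  0.2349] az -85.97 F [-1.723   1.841   7.3057] w 0.133  INC [-0.0277  0.1925 -0.1088] spin -0.07
round_die 0.75 [ 0.4279 -0.3098  0.    ]
hex_die 0.77 [ 0.4823 -0.425   0.    ]
dish 0.72 [ 0.6825 -0.4279  0.    ]
```

The residual +y force suggests the ball is pulling the carrier into the notch. I'll release, lift and measure.

Emit:
{"op": "play_rows", "data": {
  "increments": [
    [0,0,0,0,20],
    [0,0,0,0,40],
    [0,0,0,0,45],
    [0,-3,0,0,45],
    [0,-7,0,0,45]
  ]
}}

```text
clock: 13.45
tool_pos: [0.5321, -0.0095, 0.3012]
tool_rot: [[0.07, -0.008, 0.998], [-0.998, 0.002, 0.07], [-0.002, -1.0, -0.007]]
wrist_force: [0.3, -0.1, -0.4]
width: 0.448
```

Emit:
{"op": "play_rows", "data": {
  "increments": [
    [2,-1,-3,0,0],
    [3,-1,-7,0,0],
    [3,-1,-11,0,0]
  ]
}}

```text
clock: 13.75
tool_pos: [0.4249, -0.0481, 0.314]
tool_rot: [[0.07, 0.001, 0.998], [-0.998, -0.001, 0.07], [0.001, -1.0, 0.001]]
wrist_force: [-0.4, -0.0, 0.3]
width: 0.002
```

```bash
python3 chk.py t8
python3 - <<'E'
from h import *
f=arm.grab_frame("scene");P=cloud(f);Q=np.dstack([(P[...,:2]-SL)@np.c_[SX,SY],P[...,2]])
q=Q[(abs(Q[...,0])<.03)&(Q[...,1]<.02)&(Q[...,1]>-.12)&(Q[...,2]>.05)&(Q[...,2]<.095)]
print(len(q),q.min(0),q.max(0),np.percentile(q,[5,50,95],axis=0))
go(sl(-.085,.215,.30),4.1)
E
```

```text
post 89 ((-0.12522125244140625, -55.73630142211914), (11.716815948486328, 37.81211471557617), 86.68001556396484)
round_die 0.69 [ 0.4326 -0.3104  0.    ]
hex_die 0.5 [ 0.4876 -0.4195  0.    ]
dish 0.57 [ 0.6774 -0.4364  0.    ]
210 [-0.0182 -0.0622  0.0507] [ 0.0223 -0.0476  0.0898] [[-0.0163 -0.0598  0.0529]
 [ 0.006  -0.051   0.0742]
 [ 0.0215 -0.0491  0.0884]]
t 14.05 pos [ 0.4266 -0.0475  0.3142] az -85.97 F [ 0.1772 -0.6712 -0.2056] w -0.002  INC [-30.117    1.4118   2.3155] spin -90.07
```

View pics/t8.png

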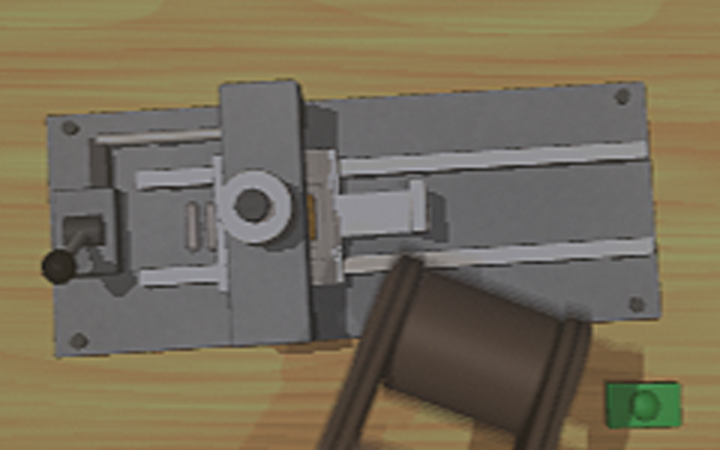

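The post sits at slide y −55.7 mm, so the carrier is at about 0.159: first station. In the picture it is at crop (416,207), with the tray under the ram at (253,205). Next is the lever ball at (58,266), which I'll reach with closed fingers on the robot side.

Emit:
{"op": "play_rows", "data": {
  "increments": [
    [-4,0,0.3,0,0],
    [-9,0,0.8,0,0],
    [-14,0,1.2,0,0],
    [-19,0,1.6,0,0],
    [-24,0,2,0,0]
  ]
}}

```text
clock: 14.55
tool_pos: [0.4297, 0.1955, 0.3142]
tool_rot: [[0.071, 0.002, 0.997], [-0.997, 0.0, 0.071], [-0.0, -1.0, 0.002]]
wrist_force: [0.8, -0.1, -0.0]
width: -0.001
```

Emit:
{"op": "play_rows", "data": {
  "increments": [
    [-3,0,0.1,0,0],
    [-6,0,0.2,0,0],
    [-6,0,0.2,0,0],
    [-6,0,0.2,0,0]
  ]
}}

```text
clock: 14.95
tool_pos: [0.4273, 0.2538, 0.3135]
tool_rot: [[0.073, -0.0, 0.997], [-0.997, -0.0, 0.073], [0.0, -1.0, -0.0]]
wrist_force: [1.1, 0.2, -0.4]
width: -0.003
```

Run:
```python
from h import *
go(sl(-.085,.215,.268),-85.9)
f=arm.grab_frame("scene")
for d in arm.place_of("scene","lock_lever_tip")[:2]:
    p=w(f,d["location"],.104);print(d,(p[:2]-SL)@np.c_[SX,SY])
```

```text
t 14.95 pos [0.4273 0.2538 0.3135] az -85.84 F [ 1.0835  0.218  -0.4217] w -0.003  INC [-0.0703  4.5533  0.1346] spin 0.06
{'location': [371.5, 252.5], 'conf': 0.73} [-0.0315  0.215 ]
```

Emit:
{"op": "play_rows", "data": {
  "increments": [
    [0,2,0,0,0],
    [0,4,0,0,0],
    [0,4.5,0,0,0],
    [0,4.5,1,0,0],
    [0,4.5,2,0,0]
  ]
}}

```text
clock: 15.55
tool_pos: [0.4479, 0.2539, 0.2697]
tool_rot: [[0.07, 0.002, 0.998], [-0.998, 0.001, 0.07], [-0.0, -1.0, 0.002]]
wrist_force: [1.0, -0.3, -0.3]
width: -0.002
```

Emit:
{"op": "play_rows", "data": {
  "increments": [
    [0,0,1.5,0,0],
    [0,0,3,0,0],
    [0,0,4.5,0,0],
    [0,0,6,0,0],
    [0,0,6.5,0,0]
  ]
}}

```text
clock: 16.05
tool_pos: [0.5137, 0.2587, 0.2702]
tool_rot: [[0.069, 0.003, 0.998], [-0.998, 0.001, 0.069], [-0.001, -1.0, 0.003]]
wrist_force: [-1.0, -0.2, 0.7]
width: -0.004
```

Emit:
{"op": "play_rows", "data": {
  "increments": [
    [0,0,0.4,0,0],
    [0,0,0.7,0,0],
    [0,0,1,0,0],
    [0,0,1.2,0,0]
  ]
}}

```text
clock: 16.45
tool_pos: [0.5232, 0.2596, 0.2685]
tool_rot: [[0.07, -0.001, 0.998], [-0.998, -0.0, 0.07], [0.0, -1.0, -0.001]]
wrist_force: [-1.7, 0.2, -1.3]
width: -0.003
```

```bash
cat > lev.py <<'E'
from h import *
go(sl(.014,.215,.268),-85.9)
for c in("scene","top"):
  f=arm.grab_frame(c)
  for d in arm.place_of(c,"lock_lever_tip")[:1]:
    p=w(f,d["location"],.104);print(c,d,(p[:2]-SL)@np.c_[SX,SY])
E
python3 lev.py
```

```text
t 16.45 pos [0.5232 0.2596 0.2685] az -85.96 F [-1.6697  0.1603 -1.3155] w -0.003  INC [-0.1801  0.0448  0.4273] spin -0.06
scene {'location': [354.6, 266.6], 'conf': 0.59} [0.0296 0.2116]
top {'location': [179.4, 191.5], 'conf': 0.61} [-0.0026  0.0579]
```

Emit:
{"op": "play_rows", "data": {
  "increments": [
    [0,0,0.3,0,0],
    [0,0,0.6,0,0],
    [0,0,0.8,0,0],
    [0,0,0.8,0,0]
  ]
}}

```text
clock: 17.05
tool_pos: [0.5305, 0.2602, 0.2684]
tool_rot: [[0.07, -0.007, 0.998], [-0.998, -0.001, 0.07], [0.001, -1.0, -0.007]]
wrist_force: [-7.1, -0.6, 3.3]
width: 0.001
```

```bash
python3 lev.py
```

```text
t 17.05 pos [0.5305 0.2602 0.2684] az -85.97 F [-7.0788 -0.6104  3.3216] w 0.001  INC [-0.1641  0.0438 -0.31  ] spin -0.07
scene {'location': [356.1, 271.0], 'conf': 0.71} [0.0383 0.22  ]
top {'location': [106.6, 176.4], 'conf': 0.42} [0.0419 0.22  ]
```

The lever is at its stop: force is 7 N and the ball is at slide x ≈ +38 to 42 mm. Backing off and rising clear, then a final check.

Emit:
{"op": "play_rows", "data": {
  "increments": [
    [0,0,-3,0,0],
    [0,0,-7,0,0],
    [0,-3,-9,0,0],
    [0,-7,-9.5,0,0],
    [0,-7,-9.5,0,0]
  ]
}}

```text
clock: 17.75
tool_pos: [0.4378, 0.2543, 0.3454]
tool_rot: [[0.071, 0.013, 0.997], [-0.997, 0.004, 0.071], [-0.003, -1.0, 0.013]]
wrist_force: [0.7, 0.2, -0.3]
width: -0.003
```

```bash
python3 lev.py; python3 chk.py t9
python3 - <<'E'
from h import *
f=arm.grab_frame("scene");cv2.imwrite("pics/s9.png",cv2.resize(f["image"][150:340,180:400],None,fx=3,fy=3,interpolation=cv2.INTER_CUBIC))
E
```

```text
t 17.75 pos [0.4378 0.2543 0.3454] az -85.92 F [ 0.7184  0.1636 -0.265 ] w -0.003  INC [-0.0757  7.8593  8.8773] spin -0.02
scene {'location': [355.6, 272.5], 'conf': 0.53} [0.0426 0.2214]
top {'location': [351.2, 234.2], 'conf': 0.61} [-0.1249 -0.3274]
post 89 ((-0.2851905822753906, -55.552490234375), (11.72393798828125, 37.64360809326172), 87.33343505859375)
round_die 0.68 [ 0.4311 -0.3103  0.    ]
hex_die 0.56 [ 0.485  -0.4186  0.    ]
dish 0.71 [ 0.6816 -0.4221  0.    ]
```

View pics/s9.png

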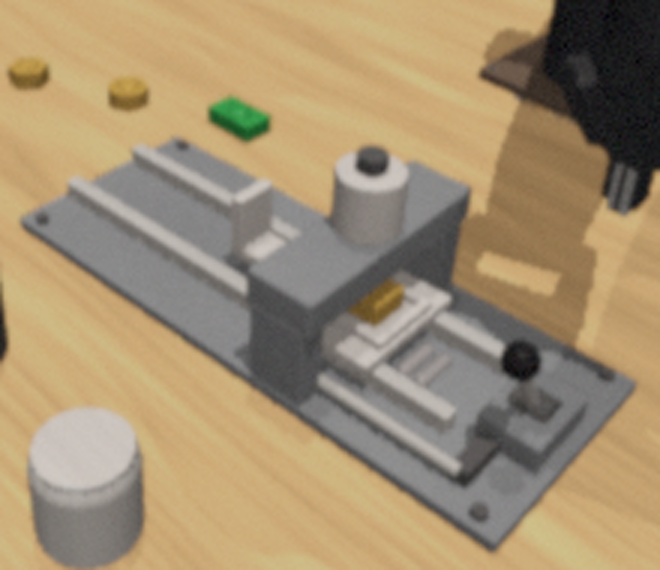

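The die is flat in the tray under the ram at crop (380,300), and the lever ball at (521,360) leans away from the robot. The gripper is clear, so I'm handing in.

```bash
python3 -c "
from bench import arm
print(arm.hand_in())"
```

```text
the job is handed in; nothing more can be done
None
```

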